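# Half-open the sample lamp's shutter

### The arm

A 6-joint arm with a two-finger parallel gripper is mounted at the origin on the work surface. World frame = base frame: x ahead of the robot, y to its left, z up, the work surface at z = 0. Lengths are in m, angles in rad, forces in N, time in s.
With the tool pointing down it reaches from about 0.35 to 0.775 m from the base axis. Payload 5.5 kg.
Tool frame: the origin (TCP) lies at the very end of the fingers, on their centre line; the grasp point (between the pads) lies env.hold_point_z behind it (env.hold_point_z is the distance from the TCP to the grasp point, in m); z points along the fingers, y is the line along which they close (so a half turn about z gives the same grasp; the last joint's range is limited). The gripper opens to 85 mm and grips with 20 to 120 N. Pads are 22 mm wide; open, the fingers measure 114 mm over their backs; the gripper's body (76 mm by 85 mm) begins 54 mm behind the grasp point. The pads swing forward as they close: fully open they stand 13 mm farther back than shut.
Start: joints at [1.147, 0.313, 0.046, 1.304, 0, 1.431], TCP at [0.161, 0.552, 0.231] pointing down, gripper open.
Joint ranges: [-2.76, 2.76], [-0.86, 1.69], [-1.03, 1.26], [-2.2, 2.34], [-1.47, 1.5], [-3.14, 3.14]. Speed limits (rad/s): [2.57, 2.57, 3.14, 3.14, 3.14, 3.14].

### API

Orientations are given as a unit quaternion [w, x, y, z].
In Python, from workcell import env gives the robot as it stands.
- The arm moves only by the tool carry_out, never from a script. Its argument "steps" is a list of rows, each a list of 3 entries, a list of its own where there are three numbers: the turn, a rotation vector about the tool's x, y, z in degrees, then the shift along the tool's x, y, z in cm, then the closure in counts, from 0 (fully open) to 255 (shut). A call has exactly 8 rows; each row is the pose to reach, as a shift and turn from the pose commanded when the call began, along the tool's axes at that moment; what a row does not reach only later rows make up. A row lasts 1/8 s, in which the tool goes at most 62.5 mm and 10.7 degrees, less where a joint would pass 70% of its speed; a pose out of reach is approached as far as the arm can. A call with a gripper value outside its range is refused whole. The fingers move at their own pace and stop on an object; "force" is the grip in N (left out, the last holds). Time passes only in rows, so rows that repeat a pose let the fingers close, or fill a call up. It gives the time, the measured TCP pose, the force, the opening and the grip force at its end, in the units of the state.
- env.get_state(): the state, without advancing time (a new reading comes with each control period).
- env.read_camera(name): name is "scene" or "side" or "wrist"; returns (picture, depth): 400x640x3 uint8, red, green, blue; 400x640 float32, m along the optical axis (not along the pixel's ray), 0 where there is no reading.
- env.get_calibration(name): a dict with "fx", "fy", "cx", "cy" (pixels), "origin" and "orientation" of the camera in the world. Camera axes: x right, y up, looking along -z (the intrinsics and any distortion apply to the point x, -y, -z); pixel columns grow to the right and rows downward; lengths in m; the calibration is good to about 2 mm. A picture is of the moment at which its call begins: read the wrist's pose just before it. get_calibration takes no time and is no camera call; for the wrist camera it gives the pose at the moment of the call.
- env.hand_in(): hands the job in; it is judged then, once.
The state is a dict: "clock": time; "joint_pos": joint angles; "qvel": joint speeds; "tau": joint torques, N m; "tcp_pos": TCP position; "orientation": TCP orientation; "wrist_force": force on the tool from outside, world axes, zero at the start; "ft_torque": the same for the moment, N m; "finger_gap": finger opening in m; "grip_force": force on a finger pad.
Only numpy, scipy, OpenCV 4.12 (cv2) and the standard library are available. Lean on these libraries where they do the work, as an engineer would, in place of code of your own. Each camera call takes 0.05 s, during which the arm holds its last target. There are 200 camera calls.

### The job

Strike the sample lamp by pressing its bench treadle down to the stop while the shutter is still shut, and let the treadle come back up. Then slide the lamp's sprung shutter open to half its travel (pointer at the middle line), never running it wide open, and finish while holding it there with the gripper against its spring: do not let go. Leave everything else on the bench where it stands.

Things in the scene. Friction and masses are not known exactly. Their poses are not given: they have to be found in the camera images.
- lamp: Sample lamp: white box fixed to the bench, left or right, 120 (its x) x 210 (its y) x 70 mm high, with a white glass window, covered by a dark sliding shutter, and a grey deck on top between two aluminium rails (tops 78 mm above the bench); a round spring tube on the +x rail rises to 90 mm. Origin: centre of its underside. The shutter opens along the lamp's +y.
- shutter (a joint): Travel of the lamp's shutter in m: 0 shut, 0.080 wide open, so half travel is 0.040. A spring pushes it shut all the time: about 3 N when shut, 9 N at half travel, 15 N wide open; let go, it snaps shut.
- tab_top (a point): Top centre of the upright aluminium tab in the middle of the shutter plate (94 x 90 mm); it moves with the shutter. Tab: 40 mm wide (lamp's x), 10 mm thick (lamp's y, the sliding direction), 40 mm tall; top 115.5 mm, foot 75.5 mm above the bench. Axes as the lamp's. Can be pinched from above or pushed on its -y face.
- half_line (a point): Middle and longest of three black lines across the lamp's -x rail, 78 mm above the bench. The shutter's small pointer, level with the tab's middle, stands at the first line when shut, at this one at half travel, at the third when wide open (40 mm apart along the lamp's y). Does not move with the shutter.
- treadle_base: Lamp treadle: grey plate screwed to the bench, left or right, 190 (its x) x 100 (its y) x 14 mm high, carrying a hinged steel treadle. Origin: centre of its underside. The hinge lies along its y, 75 mm from the origin towards +x and 34 mm up; the treadle reaches 150 mm from the hinge towards -x, rising to its free end.
- treadle (a joint): Angle of the treadle in rad: 0 up (at rest, sprung), 0.24 down on its stop, where it lies level. It takes about 2 N at the pad to start it and about 7 N to hold it on the stop; let go, it springs back up.
- treadle_pad (a point): Point to press, in the middle of the ribbed rubber pad on top of the treadle, 115 mm from the hinge; it moves with the treadle: about 68 mm above the bench when up, 41 mm when down. The treadle is 74 mm wide here and goes on 35 mm beyond the point.
- tube_rack: White tube rack, 130 x 62 x 60 mm high with its capped tubes, between the two devices. Bystander. Origin: centre of its underside.
- jar: Small amber glass jar, 52 mm wide, 65 mm high, beyond the tube rack. Bystander. Origin: centre of its underside.
- tip_box: Pipette tip box, 85 x 125 x 80 mm high, at the near right. Bystander. Origin: centre of its underside.
- tip_box_far: Pipette tip box, 85 x 125 x 80 mm high, at the far left. Bystander. Origin: centre of its underside.
- beaker: Clear plastic beaker, 100 mm wide, 120 mm high, at the near left. Bystander. Origin: centre of its underside.
- reagent: Amber reagent bottle, 70 mm wide, 160 mm high, at the far middle. Bystander. Origin: centre of its underside.
- pen_cup: White cup with pens, 90 mm wide, about 155 mm high, at the far right. Bystander. Origin: centre of its underside.
Not all that is in view belongs to the job. What is shaped like the treadle_base but green or pink is not meant.

How it is judged:
By the outcome, as a careful person would: the job done as asked, in the order asked, and still so for the second after the job is handed in, while the arm keeps its last pose, push and grip.
It also fails if it takes over 48 s, if anything falls off the work surface, if the arm or the gripper's body presses on something with over 40 N, if the wrist force passes 120 N, or if a joint passes its speed limit or range.

## Working session

There is one attempt and no reset: what is moved stays moved. The work goes in short steps, Python scripts to look and compute and a tool call to move; the robot and the scene stay as the last step left them, time stands still between calls to the robot, and variables do not carry over. Pictures are saved under pics/ and viewed, at most 10 in all, crops included, and the job is handed in when it is done.

Besides the shell and the picture viewer there is one more tool, called after ">>>" by a JSON object that holds its "fn" and its "kwargs". carry_out: Moves the arm, as the interface text tells. Its arguments: {"type":"object","properties":{"steps":{"type":"array","items":{"type":"array"}},"force":{"type":"number"}},"required":["steps"]}

```bash
mkdir -p pics
cat > h.py <<'E'
import numpy as np, cv2
from scipy.spatial.transform import Rotation as R
from workcell import env
def rot(q): return R.from_quat([q[1],q[2],q[3],q[0]]).as_matrix()
def world(c,u,v,d):
    u,v,d=map(np.asarray,(u,v,d))
    p=np.stack([(u-c['cx'])/c['fx']*d,-(v-c['cy'])/c['fy']*d,-d],-1)
    return p@rot(c['orientation']).T+np.array(c['origin'])
def cloud(c,d):
    v,u=np.mgrid[:d.shape[0],:d.shape[1]]
    return world(c,u,v,d)
E
python3 - <<'E'
from h import *
for n in ("scene","side"):
    c=env.get_calibration(n); p,d=env.read_camera(n)
    np.savez(f'pics/{n}.npz',p=p,d=d); cv2.imwrite(f'pics/{n}.png',p[:,:,::-1]); print(n,c,(d>0).mean())
print(env.get_state(),env.hold_point_z)
E
```

```text
scene {'fx': 428.81342659507527, 'fy': 428.81342659507527, 'cx': 317.19703349629265, 'cy': 197.03957135427385, 'origin': array([ 1.33723479, -0.14757938,  1.08215902]), 'orientation': array([0.71247624, 0.26600262, 0.21579645, 0.61241498])} 0.9960703125
side {'fx': 467.21384026237274, 'fy': 467.21384026237274, 'cx': 316.6003388370466, 'cy': 208.83014860928515, 'origin': array([ 0.38008856, -1.43406655,  1.05608082]), 'orientation': array([ 0.88048766,  0.47179495, -0.02165482, -0.04101317])} 0.99616796875
{'clock': 0.1, 'joint_pos': array([1.14738932e+00, 3.13949760e-01, 4.50538915e-02, 1.30357829e+00,
       1.60360520e-06, 1.43120137e+00]), 'qvel': array([ 0.00019828, -0.00230937,  0.00399078,  0.0013473 ,  0.00010108,
        0.00043478]), 'tau': array([ 3.78752447e-03, -4.81725562e+01,  2.99243832e+01,  1.26800654e-02,
       -3.21229788e-05,  7.57410476e-06]), 'tcp_pos': array([0.16082314, 0.55156765, 0.23046829]), 'orientation': array([-2.33819657e-04,  1.41430185e-01,  9.89947877e-01, -8.05674335e-04]), 'wrist_force': array([ 1.02311895,  0.10720103, -0.01917942]), 'ft_torque': array([ 0.02901266,  0.00678876, -0.03688289]), 'grip_force': 0.0, 'finger_gap': 0.08541736144802317} 0.0187
```

View pics/scene.png

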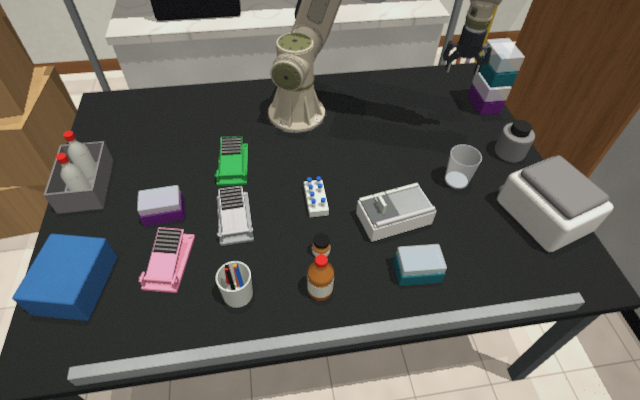

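View pics/side.png

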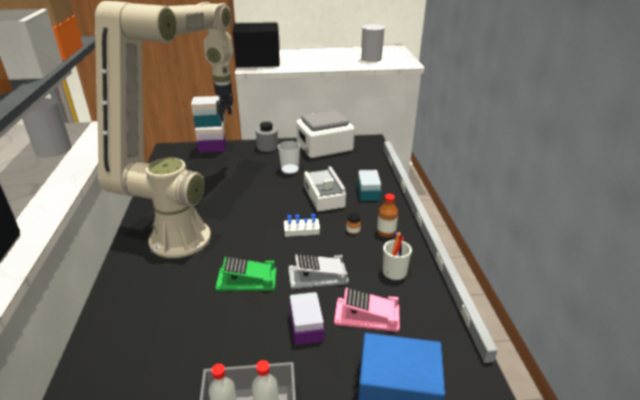

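The scene view shows three treadle-shaped things: green at (232,160), grey at (234,214) and pink at (168,259). The grey one fits, since green and pink are excluded. Its ribbed pad is near (231,198). The lamp is at (396,211) with its tab near (380,202). I'll confirm both in one enlarged crop.

Run:
```python
from h import *
f=np.load('pics/scene.npz'); p,d=f['p'],f['d']; c=env.get_calibration('scene')
W=cloud(c,d)
a=cv2.resize(p[175:250,200:270],None,fx=5.5,fy=5.5,interpolation=cv2.INTER_CUBIC)
b=cv2.resize(p[175:250,350:442],None,fx=4.3,fy=4.3,interpolation=cv2.INTER_CUBIC)
b=cv2.copyMakeBorder(b,0,a.shape[0]-b.shape[0],0,0,cv2.BORDER_CONSTANT)
cv2.imwrite('pics/crop.png',np.hstack([a,b])[:,:,::-1])
def reg(u0,u1,v0,v1,n,zmax):
    w=W[v0:v1,u0:u1].reshape(-1,3); w=w[(w[:,2]>.008)&(w[:,2]<zmax)]
    (cx,cy),(s1,s2),ang=cv2.minAreaRect((w[:,:2]).astype(np.float32)); print(n,len(w),cx,cy,s1,s2,ang,cv2.boxPoints(((cx,cy),(s1,s2),ang)).round(3).tolist(), np.percentile(w[:,2],[1,50,99]).round(3))
    return w
reg(205,262,182,248,'treadle',.1)
w=reg(350,442,180,243,'lamp',.13)
h=w[w[:,2]>.095]; print('tab',h.mean(0),cv2.minAreaRect(h[:,:2].astype(np.float32)),h[:,2].max(),len(h))
# height map along treadle
for n,(u,v) in dict(stripes=(231,198),mid=(234,215),end=(236,235)).items(): print(n,W[v,u])
for n,(u0,u1,v0,v1) in dict(rack=(298,335,172,220),jar=(308,334,232,258),farbox=(392,448,240,286),green=(212,252,132,186),pink=(138,198,225,292),tip=(132,188,182,224),beaker=(440,485,142,190),reag=(304,340,255,300)).items():
    w=W[v0:v1,u0:u1].reshape(-1,3); w=w[(w[:,2]>.01)]; print(n,np.percentile(w,[3,97],axis=0).round(3).tolist())
```

```text
treadle 1816 0.46375125646591187 -0.2572328448295593 0.25653794407844543 0.10136875510215759 1.9712320566177368 [[0.33399999141693115, -0.210999995470047], [0.3370000123977661, -0.31200000643730164], [0.593999981880188, -0.30300000309944153], [0.5899999737739563, -0.20200000703334808]] [0.009 0.044 0.076]
lamp 3048 0.5699790120124817 0.23912976682186127 0.12320530414581299 0.2150086611509323 10.166022300720215 [[0.49000000953674316, 0.33399999141693115], [0.527999997138977, 0.12200000137090683], [0.6499999761581421, 0.14399999380111694], [0.6119999885559082, 0.35600000619888306]] [0.012 0.071 0.113]
tab [0.58176324 0.18291587 0.1094901 ] ((0.5781341791152954, 0.1833319216966629), (0.04124640300869942, 0.012574526481330395), 8.469533920288086) 0.12066690340958275 77
stripes [ 0.46437545 -0.25815987  0.06799703]
mid [ 0.51555209 -0.25341027  0.04741976]
end [ 0.56656739 -0.25343028  0.01420986]
rack [[0.402, -0.024, 0.015], [0.524, 0.036, 0.062]]
jar [[0.637, -0.033, 0.019], [0.768, 0.013, 0.161]]
farbox [[0.726, 0.191, 0.015], [0.806, 0.307, 0.083]]
green [[0.191, -0.301, 0.011], [0.351, -0.206, 0.074]]
pink [[0.559, -0.505, 0.011], [0.72, -0.393, 0.074]]
tip [[0.405, -0.529, 0.015], [0.485, -0.412, 0.082]]
beaker [[0.39, 0.452, 0.017], [0.484, 0.544, 0.121]]
reag [[0.765, -0.064, 0.017], [0.813, -0.002, 0.161]]
```

View pics/crop.png

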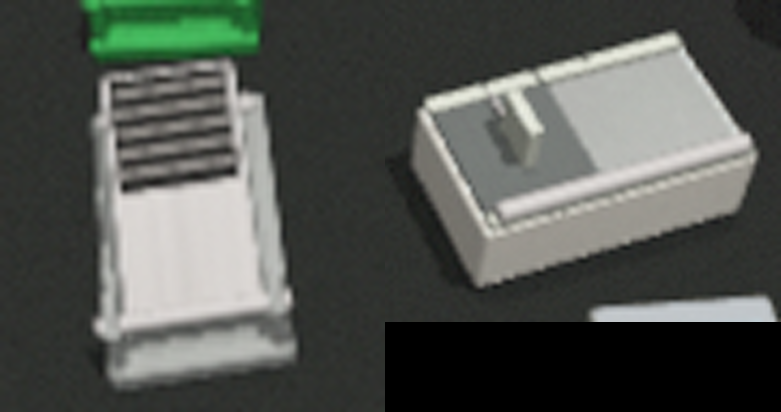

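The crop confirms the grey treadle: its ribbed pad faces the robot and its hinge is on the far side. The lamp's shutter is shut, with the tab at its -y end and the round spring tube on its far (+x) rail. The measured sizes fit: lamp 123x215 mm, yaw about 10°, tab about 41x12 mm, pad height 68 mm. The tab is at (0.579,0.183) and the pad at (0.462,-0.257). Next I'll work out the shifts.

```bash
cat >> h.py <<'E'
def plan(targets, yaw=None):
    s=env.get_state(); M=rot(s['orientation']); p=np.array(s['tcp_pos'])
    y=np.degrees(np.arctan2(M[1,1],M[0,1])); print('t',s['clock'],'tcp',p.round(4),'yaw_y',y.round(2),'F',np.round(s['wrist_force'],2))
    if yaw is not None: print('turn z deg',round(-(yaw-y),2), 'tilt', M[:,2].round(4))
    for t in targets: print(t,'cm',((np.array(t)-p)@M*100).round(2))
E
python3 -c "
from h import *
plan([(.36,.3,.25),(.46,.1,.25),(.462,-.1,.24),(.462,-.257,.2),(.462,-.257,.10)],100)"
```

```text
t 0.1 tcp [0.1608 0.5516 0.2305] yaw_y 73.74 F [ 1.02  0.11 -0.02]
turn z deg -26.26 tilt [-7.0e-04 -1.5e-03 -1.0e+00]
(0.36, 0.3, 0.25) cm [-26.16 -18.58  -1.93]
(0.46, 0.1, 0.25) cm [-41.37 -34.98  -1.9 ]
(0.462, -0.1, 0.24) cm [-47.16 -54.12  -0.87]
(0.462, -0.257, 0.2) cm [-51.55 -69.18   3.15]
(0.462, -0.257, 0.1) cm [-51.56 -69.17  13.15]
```

>>> {"fn": "carry_out", "kwargs": {"steps": [[[0,0,-8],[-5,-3.5,-1],255],[[0,0,-16],[-10,-7,-2],255],[[0,0,-26],[-15,-11,-2],255],[[0,0,-26],[-20,-15,-2],255],[[0,0,-26],[-25,-18,-2],255],[[0,0,-26],[-29,-22,-2],255],[[0,0,-26],[-33,-26,-2],255],[[0,0,-26],[-37,-30.5,-2],255]], "force": 40}}

```text
clock: 1.1
tcp_pos: [0.4314, 0.1539, 0.251]
orientation: [-0.0, -0.085, 0.996, 0.0]
wrist_force: [1.2, 0.4, -0.1]
finger_gap: -0.0
grip_force: 0.0
```

```bash
python3 -c "
from h import *
plan([(.462,-.1,.24),(.462,-.257,.2),(.462,-.257,.10)],100)"
```

```text
t 1.1 tcp [0.4314 0.1539 0.251 ] yaw_y 99.75 F [ 1.19  0.39 -0.13]
turn z deg -0.25 tilt [-2.e-04  2.e-04 -1.e+00]
(0.462, -0.1, 0.24) cm [  1.28 -25.54   1.1 ]
(0.462, -0.257, 0.2) cm [  3.94 -41.02   5.1 ]
(0.462, -0.257, 0.1) cm [  3.94 -41.02  15.1 ]
```

>>> {"fn": "carry_out", "kwargs": {"steps": [[[0,0,0],[0,-6,0],255],[[0,0,0],[0.5,-12,0],255],[[0,0,0],[1,-18,1],255],[[0,0,0],[1.5,-24,1],255],[[0,0,0],[2.5,-30,2],255],[[0,0,0],[3.5,-36,3.5],255],[[0,0,0],[3.9,-41,5],255],[[0,0,0],[3.9,-41,5],255]]}}

```text
clock: 2.1
tcp_pos: [0.4609, -0.2579, 0.1991]
orientation: [-0.001, -0.082, 0.997, 0.001]
wrist_force: [-0.5, 0.9, -0.1]
finger_gap: -0.0001
grip_force: 0.0
```

Run:
```python
from h import *
c=env.get_calibration('wrist'); p,d=env.read_camera('wrist'); cv2.imwrite('pics/w1.png',p[:,:,::-1])
W=cloud(c,d); np.savez('pics/w1.npz',W=W,p=p)
w=W.reshape(-1,3); m=(abs(w[:,1]+.257)<.07)&(w[:,0]>.38)&(w[:,0]<.62)&(w[:,2]>.006)&(w[:,2]<.09)
print(m.sum(),cv2.minAreaRect(w[m][:,:2].astype(np.float32)))
for x in np.arange(.42,.6,.02):
    q=w[m&(abs(w[:,0]-x)<.005)]
    t=q[q[:,2]>np.percentile(q[:,2],90)-.012] if len(q) else q
    print(round(x,2),len(q), t[:,1].min().round(4) if len(t) else '',t[:,1].max().round(4) if len(t) else '',np.median(t[:,2]).round(4) if len(t) else '')
plan([(.462,-.257,.10)],100)
```

```text
13451 ((0.48866546154022217, -0.25832828879356384), (0.1843235343694687, 0.10354862362146378), 2.895611047744751)
0.42 1419 -0.2969 -0.2233 0.0723
0.44 954 -0.2965 -0.2224 0.0725
0.46 849 -0.2955 -0.2217 0.0678
0.48 778 -0.2943 -0.2207 0.0625
0.5 647 -0.2936 -0.22 0.0544
0.52 665 -0.2929 -0.2193 0.0496
0.54 389 -0.2923 -0.2188 0.0449
0.56 249 -0.3063 -0.2028 0.0402
0.58 49 -0.3017 -0.2937 0.0433
t 2.15 tcp [ 0.4609 -0.256   0.1999] yaw_y 99.57 F [-0.35  0.1   0.59]
turn z deg -0.43 tilt [-0.0022  0.002  -1.    ]
(0.462, -0.257, 0.1) cm [-0.11 -0.14  9.99]
```

View pics/w1.png

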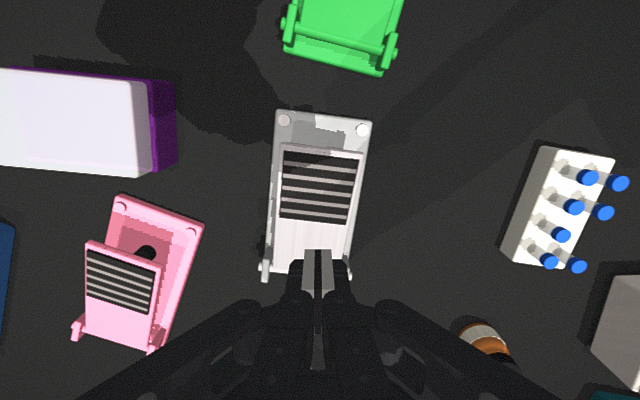

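The wrist view shows the grey treadle's pad at (320,185), with the fingers lined up along it. The pad middle measures (0.460,-0.2586), 68 mm high, which agrees with what was given. Pressing now.

>>> {"fn": "carry_out", "kwargs": {"steps": [[[0,0,0],[0,-0.2,5],255],[[0,0,0],[0,-0.2,10],255],[[0,0,0],[0,-0.2,12],255],[[0,0,0],[0,-0.2,13.2],255],[[0,0,0],[0,-0.2,14.2],255],[[0,0,0],[0,-0.2,15.2],255],[[0,0,0],[0,-0.2,15.9],255],[[0,0,0],[0,-0.2,15.9],255]]}}

```text
clock: 3.15
tcp_pos: [0.4615, -0.257, 0.0427]
orientation: [-0.001, -0.085, 0.996, -0.0]
wrist_force: [-4.4, 1.9, 7.6]
finger_gap: 0.0001
grip_force: 3.5
```

```bash
python3 -c "
from h import *
plan([(.46,-.26,.04)])"
```

```text
t 3.15 tcp [ 0.4615 -0.257   0.0427] yaw_y 99.73 F [-4.4   1.91  7.57]
(0.46, -0.26, 0.04) cm [ 0.2  -0.27  0.27]
```

>>> {"fn": "carry_out", "kwargs": {"steps": [[[0,0,0],[0,0,0.1],255],[[0,0,0],[0,0,0.2],255],[[0,0,0],[0,0,0.3],255],[[0,0,0],[0,0,0.4],255],[[0,0,0],[0,0,0.4],255],[[0,0,0],[0,0,0.4],255],[[0,0,0],[0,0,0.4],255],[[0,0,0],[0,0,0.4],255]]}}

```text
clock: 4.15
tcp_pos: [0.4614, -0.257, 0.0407]
orientation: [-0.0, -0.085, 0.996, -0.001]
wrist_force: [-9.1, 3.8, 19.0]
finger_gap: -0.0004
grip_force: 9.4
```

The force rose from 7.6 to 19 N over 2 mm and the height is 40.7 mm, so the treadle is on its stop. One last small press, then release.

>>> {"fn": "carry_out", "kwargs": {"steps": [[[0,0,0],[0,0,0.2],255],[[0,0,0],[0,0,0.2],255],[[0,0,0],[0,0,-0.8],255],[[0,0,0],[0,0,-2],255],[[0,0,0],[0,0,-4],255],[[0,0,0],[0,0,-8],255],[[0,0,0],[0,0,-14],255],[[0,0,0],[0,0,-20],255]]}}

```text
clock: 5.15
tcp_pos: [0.4621, -0.2571, 0.2403]
orientation: [0.0, -0.085, 0.996, -0.0]
wrist_force: [-0.1, -1.3, 0.8]
finger_gap: 0.0005
grip_force: 0.0
```

Run:
```python
from h import *
c=env.get_calibration('scene'); p,d=env.read_camera('scene'); W=cloud(c,d); w=W.reshape(-1,3)
cv2.imwrite('pics/s2.png',cv2.resize(p[150:260,200:450],None,fx=3,fy=3)[:,:,::-1])
m=(abs(w[:,0]-.46)<.01)&(abs(w[:,1]+.2586)<.02)&(w[:,2]<.1); print('pad z',np.median(w[m][:,2]),m.sum())
plan([(.47,-.1,.24),(.51,.05,.24),(.579,.183,.22)],100)
```

```text
pad z 0.06766516636175213 74
t 5.2 tcp [ 0.4648 -0.2591  0.249 ] yaw_y 99.74 F [ 1.75 -1.6   5.57]
turn z deg -0.26 tilt [ 0.0103 -0.0082 -0.9999]
(0.47, -0.1, 0.24) cm [-3.2  15.6   0.78]
(0.51, 0.05, 0.24) cm [-9.68 29.71  0.7 ]
(0.579, 0.183, 0.22) cm [-18.71  41.67   2.66]
```

View pics/s2.png

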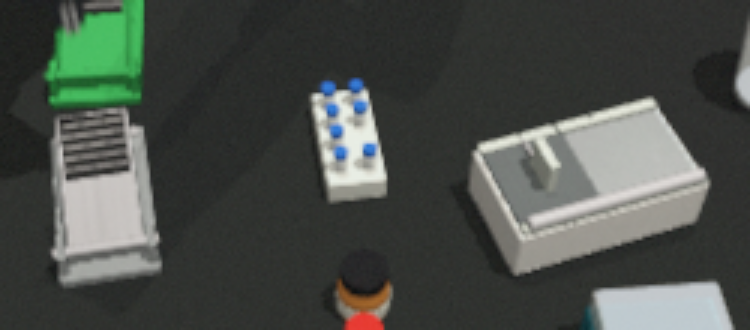

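The treadle is back up, with the pad at 67.7 mm, and the rack, jar and shutter are undisturbed. Now on to the lamp tab.

>>> {"fn": "carry_out", "kwargs": {"steps": [[[0,0,0],[-1,6,0],255],[[0,0,0],[-3,12,0],255],[[0,0,0],[-5,18,0],200],[[0,0,0],[-8,23,0],130],[[0,0,0],[-11,28,0],130],[[0,0,0],[-14,33,0],130],[[0,0,0],[-16,37.5,1],130],[[0,0,0],[-19,41.5,2.5],130]]}}

```text
clock: 6.2
tcp_pos: [0.5799, 0.1863, 0.2141]
orientation: [0.001, -0.085, 0.996, 0.0]
wrist_force: [0.6, -0.6, 0.6]
finger_gap: 0.0418
grip_force: 0.0
```

>>> {"fn": "carry_out", "kwargs": {"steps": [[[0,0,0],[0,0,0],130],[[0,0,0],[0,0,0],130],[[0,0,0],[0,0,0],130],[[0,0,0],[0,0,0],130],[[0,0,0],[0,0,0],130],[[0,0,0],[0,0,0],130],[[0,0,0],[0,0,0],130],[[0,0,0],[0,0,0],130]]}}

```text
clock: 7.2
tcp_pos: [0.5791, 0.1841, 0.2133]
orientation: [-0.0, -0.085, 0.996, 0.0]
wrist_force: [-0.3, -0.4, 0.2]
finger_gap: 0.0422
grip_force: 0.0
```

Run:
```python
from h import *
c=env.get_calibration('wrist'); p,d=env.read_camera('wrist'); cv2.imwrite('pics/w2.png',p[:,:,::-1])
W=cloud(c,d); np.savez('pics/w2.npz',W=W,p=p); w=W.reshape(-1,3)
b=(w[:,0]>.47)&(w[:,0]<.67)&(w[:,1]>.1)&(w[:,1]<.38)
m=b&(w[:,2]>.02)&(w[:,2]<.13); print('lamp',cv2.minAreaRect(w[m][:,:2].astype(np.float32)))
m=b&(w[:,2]>.107)&(w[:,2]<.122)&(abs(w[:,1]-.183)<.03); t=w[m]
print('tab',m.sum(),np.median(t,axis=0),cv2.minAreaRect(t[:,:2].astype(np.float32)))
plan([(.579,.183,.13),(.579,.183,.085)],100)
print(env.get_state()['finger_gap'])
```

```text
lamp ((0.5643301606178284, 0.23679226636886597), (0.12396854162216187, 0.20972630381584167), 10.234090805053711)
tab 584 [0.57405716 0.18304691 0.11536531] ((0.5759143829345703, 0.1830424964427948), (0.04022563248872757, 0.00962003879249096), 9.890520095825195)
t 7.25 tcp [0.5791 0.1842 0.2133] yaw_y 99.75 F [0.28 0.61 1.02]
turn z deg -0.25 tilt [-0.  0. -1.]
(0.579, 0.183, 0.13) cm [ 0.03 -0.11  8.33]
(0.579, 0.183, 0.085) cm [ 0.03 -0.11 12.83]
0.04167754221137306
```

View pics/w2.png

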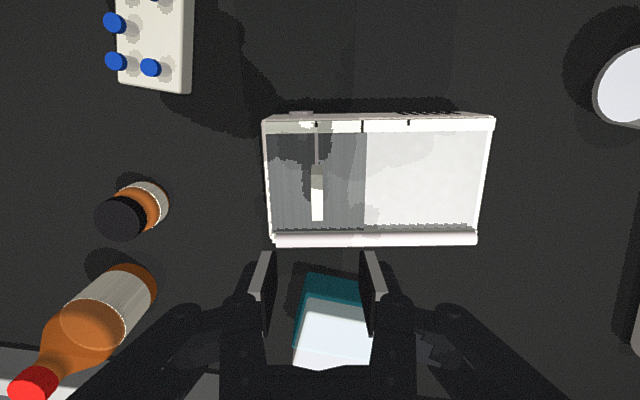

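The wrist view shows the shutter shut, with the pointer at line 1 near (317,123) and the half line near (362,125). The tab top is at (317,193) and measures 40x9.6 mm at (0.576,0.183,0.115). I'll descend and pinch it.

>>> {"fn": "carry_out", "kwargs": {"steps": [[[0,0,0],[0.3,-0.1,4],130],[[0,0,0],[0.3,-0.1,8],130],[[0,0,0],[0.3,-0.1,9.5],130],[[0,0,0],[0.3,-0.1,11],130],[[0,0,0],[0.3,-0.1,12],130],[[0,0,0],[0.3,-0.1,12.8],130],[[0,0,0],[0.3,-0.1,12.8],130],[[0,0,0],[0.3,-0.1,12.8],130]]}}

```text
clock: 8.25
tcp_pos: [0.5768, 0.1828, 0.0859]
orientation: [0.001, -0.085, 0.996, 0.0]
wrist_force: [-0.2, -0.3, 0.5]
finger_gap: 0.042
grip_force: 0.0
```

>>> {"fn": "carry_out", "kwargs": {"steps": [[[0,0,0],[0,0,0],170],[[0,0,0],[0,0,0],200],[[0,0,0],[0,0,0],215],[[0,0,0],[0,0,0],225],[[0,0,0],[0,0,0],255],[[0,0,0],[0,0,0],255],[[0,0,0],[0,0,0],255],[[0,0,0],[0,0,0],255]], "force": 60}}

```text
clock: 9.25
tcp_pos: [0.5764, 0.1829, 0.0856]
orientation: [0.0, -0.085, 0.996, 0.0]
wrist_force: [-1.6, 1.6, 3.0]
finger_gap: 0.0094
grip_force: 58.9
```

Run:
```python
from h import *
th=np.radians(10); y=np.array([-np.sin(th),np.cos(th),0])
p=np.array(env.get_state()['tcp_pos']); plan([p+.03*y,p+.04*y],100); print(env.get_state()['finger_gap'])
```

```text
t 9.25 tcp [0.5764 0.1829 0.0856] yaw_y 99.76 F [-1.64  1.6   3.  ]
turn z deg -0.24 tilt [ 3.e-04  6.e-04 -1.e+00]
[0.57119429 0.21247241 0.08555997] cm [0.01 3.   0.  ]
[0.5694578  0.22232049 0.08555997] cm [0.02 4.   0.  ]
0.009371981993995065
```

>>> {"fn": "carry_out", "kwargs": {"steps": [[[0,0,0],[0,0.6,0],255],[[0,0,0],[0,1.2,0],255],[[0,0,0],[0,1.8,0],255],[[0,0,0],[0,2.4,0],255],[[0,0,0],[0,3,0],255],[[0,0,0],[0,3.5,0],255],[[0,0,0],[0,3.9,0],255],[[0,0,0],[0,3.9,0],255]]}}

```text
clock: 10.25
tcp_pos: [0.5696, 0.2191, 0.0855]
orientation: [-0.0, -0.084, 0.996, -0.002]
wrist_force: [-1.9, -9.1, 6.4]
finger_gap: 0.009
grip_force: 59.7
```

Run:
```python
from h import *
th=np.radians(10); y=np.array([-np.sin(th),np.cos(th),0])
for n in('scene','wrist'):
    c=env.get_calibration(n); p,d=env.read_camera(n); W=cloud(c,d); np.savez(f'pics/{n}3.npz',p=p,W=W)
    if n=='wrist': cv2.imwrite('pics/w3.png',p[:,:,::-1])
    else: cv2.imwrite('pics/s3.png',cv2.resize(p[165:245,350:445],None,fx=6,fy=6,interpolation=cv2.INTER_CUBIC)[:,:,::-1])
s=env.get_state(); p=np.array(s['tcp_pos']); print(s['clock'],p,'moved',(p-[.5764,.1829,.0856])@y,s['wrist_force'],s['finger_gap'],s['grip_force'])
```

```text
10.35 [0.56961677 0.21896277 0.0855511 ] moved 0.03669279123630664 [-1.81251405 -8.68316741  7.29642239] 0.009130088771416502 59.720245599746704
```

View pics/w3.png

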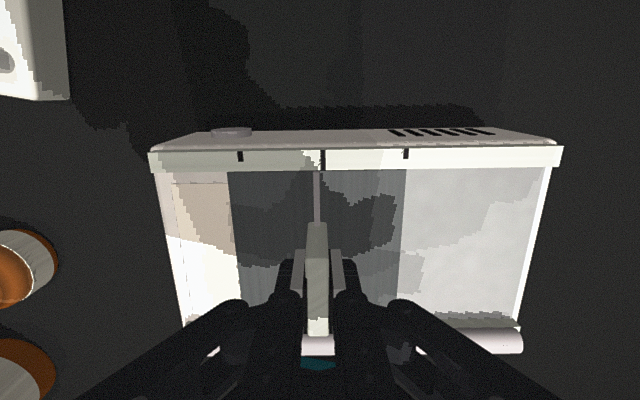

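The wrist view shows the pointer at about (317,180) and the half line at (323,160), with lines 83 px per 40 mm. So about 3 mm is missing, which agrees with the measured 36.7 mm. Trimming by +3.3 mm.

>>> {"fn": "carry_out", "kwargs": {"steps": [[[0,0,0],[0,0.15,0],255],[[0,0,0],[0,0.33,0],255],[[0,0,0],[0,0.33,0],255],[[0,0,0],[0,0.33,0],255],[[0,0,0],[0,0.33,0],255],[[0,0,0],[0,0.33,0],255],[[0,0,0],[0,0.33,0],255],[[0,0,0],[0,0.33,0],255]]}}

```text
clock: 11.35
tcp_pos: [0.5691, 0.222, 0.0856]
orientation: [-0.0, -0.084, 0.996, -0.002]
wrist_force: [-2.2, -9.1, 7.3]
finger_gap: 0.0088
grip_force: 59.8
```

Run:
```python
from h import *
th=np.radians(10); y=np.array([-np.sin(th),np.cos(th),0])
p,d=env.read_camera('wrist'); cv2.imwrite('pics/w4.png',cv2.resize(p[130:240,220:430],None,fx=3.8,fy=3.8,interpolation=cv2.INTER_CUBIC)[:,:,::-1])
s=env.get_state(); p=np.array(s['tcp_pos']); print(s['clock'],p,'moved',(p-[.5764,.1829,.0856])@y,s['wrist_force'],s['finger_gap'],s['grip_force'])
```

```text
11.4 [0.56906266 0.22196705 0.08552691] moved 0.039747654547525 [-1.97708627 -9.22816738  6.63176537] 0.009306482983567961 59.75974202156067
```

View pics/w4.png

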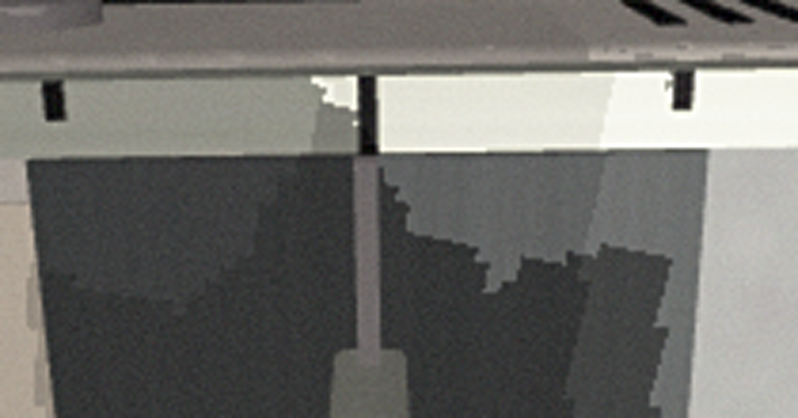

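The crop shows the pointer (x≈366) meeting the long middle line (x≈368), about 0.2 mm off. The grip is firm and steady, so I'm handing in.

```bash
python3 -c "
from workcell import env
print(env.hand_in())"
```

```text
the job is handed in; nothing more can be done
None
```

I pressed the treadle to its stop while the shutter was shut and it sprang back up; the shutter is now held at 39.7 mm, on the middle line, in a 60 N pinch, and I handed the job in at about 11.4 s, with no verdict returned.

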